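Used tin through the sprung flap

TASK

Clear the used baking tin off the deck of the drop box: press the box's sprung flap open with one finger and, while that finger keeps it open, gently push the tin along its lane and through the mouth into the box with the other finger. Never grip or lift the tin, and leave the jar, the cutter and the bread roll alone. Finish with the tin inside and the flap shut again by its own spring.

Things in the scene. Friction and masses are not known exactly. Their poses are not given: they have to be found in the camera images.
- drop_box: Fixed steel drop box standing on the work surface. Frame: origin on its underside, in line with the mouth's near edge; z up, x along the lane towards the mouth (away from the robot), y to the left. All other 'box' numbers are mm in this frame. Spans x -200..106, y -95..76. Deck: flat plate, top at z 130, over x -200..0. Mouth: hole x 0..102, y -82..70, over the hollow box (floor z 4).
- mouth_edge (a point): Middle of the lane at the mouth's near edge, on the deck: box (0, 35, 130) mm. The tin's lane runs along the box's x, on the deck, between a rail at y 0..4 (6 mm high) and a rail at y 66..70 (14 mm high); clear width 62 mm.
- flap_hinge (a point): Point on the flap's hinge line at the mouth's near edge: box (0, -80, 200) mm. The hinge runs along the box's x. Just outside it an upright steel sheet (y -94..-90, x -175..106) rises from the deck to z 202.
- flap_tongue (a point): Middle of the tongue's top face, moves with the flap; when shut at box (-85, -35, 179) mm. The tongue is the part of the flap that reaches back beside the lane, above the deck, for a finger to press: x -172..0, y -80..-9, in one plane with the cover over the mouth. A finger may slide along x on it, and on onto the cover, while pressing.
- flap (a joint): Self-closing flap, 3 mm white plastic. 0 = shut, slanting from the hinge down towards +y by 0.43 rad. Pressed down it grows to at most 0.68 rad; a spring shuts it (3 N near y -35 starts it, 6 N holds 0.55). Its cover (x 0..98, y -80..62) lies over the mouth; shut, the cover's near edge stops the tin. A fingertip pressed at y -35 down to z 140 gives 0.5 rad or more: the cover is then below the lane.
- tin: The used baking tin: small open-topped rectangular tin of dark steel, 52 mm (its x) by 42 mm (its y) by 28 mm high, wall 2.5 mm, about 60 g. Origin at the centre of its underside. It starts upright in the lane on the deck, long side roughly along the lane, its front 24 to 74 mm short of the mouth. Once its centre is past the mouth's near edge and the flap is open it tips in and falls into the box.
- jar: Bystander: amber glass jar, 56 mm across, 85 mm tall, standing on the work surface left of the box. Origin at the centre of its underside.
- cutter: Bystander: round steel pastry cutter (open ring), 60 mm across, 35 mm high, on the work surface left of the box. Origin at the centre of its underside.
- roll: Bystander: bread roll, 80 mm across, 47 mm high, on the work surface right of the box. Origin at the centre of its underside.

How it is judged:
On the way, in this order (a step that is already met when the one before it is completed fails the run):
1. the flap is pressed open (beyond 0.35 rad) with the tin still on the deck (value of joint flap above 0.35 rad and x of tin in the frame of drop_box below -0.005 m and z of tin in the frame of drop_box above 0.12 m), for 0.1 s.
2. the tin goes through the mouth while the flap is kept open (value of joint flap above 0.35 rad and x of tin in the frame of drop_box above 0 m), for 0.02 s.
At the end, for the whole second after the job is handed in: The tin lies at rest inside the drop box (within its walls, its origin less than 85 mm above the box's underside) and the flap has shut again (below 0.06 rad) (z of tin in the frame of drop_box between -0.005 and 0.085 m and x of tin in the frame of drop_box between -0.2 and 0.106 m and y of tin in the frame of drop_box between -0.095 and 0.076 m and value of joint flap below 0.06 rad and linear speed of tin below 0.02 m/s); the robot touches nothing.
It fails at once if the tin is lifted (more than 20 mm above the deck) (z of tin in the frame of drop_box above 0.15 m).
It fails at once if the tin is gripped or rammed (more than 15 N between fingers and tin) (contact force between the fingers and tin above 15 N).
It fails at once if the jar is disturbed (moved more than 20 mm) (distance of jar from where it was at the start of the episode above 0.02 m).
It fails at once if the cutter is disturbed (moved more than 20 mm) (distance of cutter from where it was at the start of the episode above 0.02 m).
It fails at once if the roll is disturbed (moved more than 20 mm) (distance of roll from where it was at the start of the episode above 0.02 m).
It also fails if it takes over 37 s, if anything falls off the work surface, if the arm or the gripper's body presses on something with over 40 N, if the wrist force passes 120 N, or if a joint passes its speed limit or range.

ROBOT

A 6-joint arm with a two-finger parallel gripper is mounted at the origin on the work surface. World frame = base frame: x ahead of the robot, y to its left, z up, the work surface at z = 0. Lengths are in m, angles in rad, forces in N, time in s.
With the tool pointing down it reaches from about 0.275 to 0.825 m from the base axis. Payload 4.9 kg.
Tool frame: the origin (TCP) lies at the centre of the arm's flange, where the gripper is bolted on; the fingertips stand 173 mm ahead of it and the grasp point (between the pads) lies 155 mm ahead of it (tip_extent is the z of the fingertips in the tool frame, in m); z points along the fingers, y is the line along which they close (so a half turn about z gives the same grasp; the last joint's range is limited). The gripper opens to 85 mm and grips with 20 to 120 N. Pads are 22 mm wide; open, the fingers measure 114 mm over their backs; the gripper's body (76 mm by 85 mm) begins 54 mm behind the grasp point. The pads swing forward as they close: fully open they stand 13 mm farther back than shut.
Start: joints at [1.199, 0.326, -0.193, 1.052, 0, 1.437], TCP at [0.13, 0.535, 0.405] pointing down, gripper open.
Joint ranges: [-2.65, 2.65], [-0.97, 1.79], [-1.3, 1.35], [-1.93, 2.1], [-1.47, 1.37], [-3.14, 3.14]. Speed limits (rad/s): [2.57, 2.57, 3.14, 3.14, 3.14, 3.14].

INTERFACE

Orientations are given as a 3x3 rotation matrix whose columns are the frame's x, y, z axes.
In Python, from rig import * gives the robot as it stands.
- The arm moves only by the tool carry_out, never from a script. Its argument "steps" is a list that holds one entry, the list of rows, each a list of 5 numbers: the opening, from 0 (shut) to 1 (fully open), then the shift along the tool's x, y, z normalised to -1 to 1, where 1 is 0.25 m, then the turn about the tool's z normalised to -1 to 1, where 1 is pi rad. In form: [[[grip, x, y, z, yaw], ...]]. A call has 1 to 20 rows; each row shifts and turns the commanded pose from where the row before left it, along the tool's axes as they then stand; what a row does not reach is not made up. A row lasts 1/8 s, in which the tool goes at most 62.5 mm and 10.7 degrees, less where a joint would pass 70% of its speed; a pose out of reach is approached as far as the arm can. A call with a number of a shift or a turn outside -1 to 1 is refused whole. A call with a gripper value outside its range is refused whole. The fingers move at their own pace and stop on an object; "force" is the grip in N (left out, the last holds). Time passes only in rows, so rows that do not move let the fingers close. It gives the time, the measured TCP pose, the force, the opening and the grip force at its end, in the units of the state.
- get_obs(): the state, without advancing time (a new reading comes with each control period).
- camera(name): name is "scene" or "top" or "wrist"; returns the picture (420x560x3 uint8, blue, green, red); there is no depth.
- camera_params(name): a dict with "fx", "fy", "cx", "cy" (pixels), "dist_coeffs" ([k1, k2, p1, p2, k3] as OpenCV has them; the pictures are not rectified), "cam_to_world" (4x4, takes a point from camera to world coordinates). Camera axes: x right, y down, z forward; pixel columns grow to the right and rows downward; lengths in m; the calibration is good to about 2 mm. A picture is of the moment at which its call begins: read the wrist's pose just before it. camera_params takes no time and is no camera call; for the wrist camera it gives the pose at the moment of the call.
- close_job(): hands the job in; it is judged then, once.
The state is a dict: "t": time; "qpos": joint angles; "joint_velocities": joint speeds; "joint_efforts": joint torques, N m; "tcp_pos": TCP position; "tcp_rot": TCP orientation; "force": force on the tool from outside, world axes, zero at the start; "wrist_torque": the same for the moment, N m; "opening": finger opening in m; "grip_force": force on a finger pad.
Only numpy, scipy, OpenCV 4.12 (cv2) and the standard library are available. Lean on these libraries where they do the work, as an engineer would, in place of code of your own. Each camera call takes 0.05 s, during which the arm holds its last target. There are 200 camera calls.

## Working session

There is one attempt and no reset: what is moved stays moved. The work goes in short steps, Python scripts to look and compute and a tool call to move; the robot and the scene stay as the last step left them, time stands still between calls to the robot, and variables do not carry over. Pictures are saved under pics/ and viewed, at most 10 in all, crops included, and the job is handed in when it is done.

Besides the shell and the picture viewer there is one more tool, called after ">>>" in YAML: its name, and indented under it one key for each argument. carry_out: Moves the arm, as the interface text tells. Scaled input: -1 to 1 covers 0.25 m each way for a shift and pi rad each way for a turn. Its arguments: {"type":"object","properties":{"steps":{"type":"array","items":{"type":"array","items":{"type":"array","items":{"type":"number","minimum":-1,"maximum":1}}}},"force":{"type":"number"}},"required":["steps"]}

```bash
mkdir -p pics
python3 - <<'E'
from rig import *
import cv2
o=get_obs();print(o)
for n in("scene","top"):
    cv2.imwrite(f"pics/{n}0.png",camera(n));p=camera_params(n);print(n,p)
E
```

```text
{'t': 0.0, 'qpos': array([ 1.19880195e+00,  3.26953907e-01, -1.93617509e-01,  1.05199942e+00,
        2.76681858e-05,  1.43663829e+00]), 'joint_velocities': array([-0.00168952, -0.00033307,  0.00104772, -0.0010996 , -0.0009207 ,
        0.0006733 ]), 'joint_efforts': array([-1.58571474e-03, -4.43393862e+01,  2.62441278e+01,  1.54441316e-02,
       -1.08539487e-04,  3.01269900e-06]), 'tcp_pos': array([0.12943483, 0.53424887, 0.40388335]), 'tcp_rot': array([[-9.71849912e-01,  2.35599869e-01, -6.70762661e-04],
       [ 2.35600675e-01,  9.71848559e-01, -1.64308033e-03],
       [ 2.64770215e-04, -1.75485961e-03, -9.99998425e-01]]), 'force': array([-0.22536077,  0.68041498,  0.50896384]), 'wrist_torque': array([ 2.37707597e-03, -8.43453002e-05,  1.42434137e-02]), 'grip_force': 0.0, 'opening': 0.08536074132909852}
scene {'fx': 485.48145406552544, 'fy': 485.48145406552544, 'cx': 281.5229367600276, 'cy': 219.45839626510332, 'dist_coeffs': array([-0.11400108,  0.        ,  0.        ,  0.        ,  0.        ]), 'cam_to_world': array([[-0.68717909,  0.46543158, -0.55781569,  1.15721489],
       [ 0.72616827,  0.41727449, -0.54640794,  0.57207169],
       [-0.02155325, -0.78054817, -0.62472395,  0.79246053],
       [ 0.        ,  0.        ,  0.        ,  1.        ]])}
top {'fx': 542.218853052785, 'fy': 542.218853052785, 'cx': 286.098333654776, 'cy': 210.7419037523442, 'dist_coeffs': array([0.06091033, 0.        , 0.        , 0.        , 0.        ]), 'cam_to_world': array([[-0.08660922, -0.9744616 ,  0.2071797 ,  0.39597663],
       [-0.99622045,  0.0860931 , -0.0115236 ,  0.04645205],
       [-0.00660744, -0.20739471, -0.97823503,  1.03906837],
       [ 0.        ,  0.        ,  0.        ,  1.        ]])}
```

View pics/scene0.png

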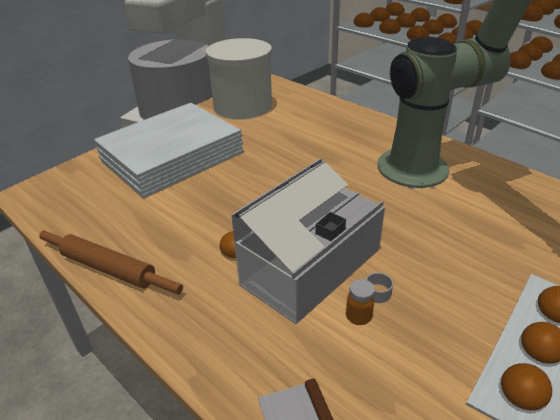

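View pics/top0.png

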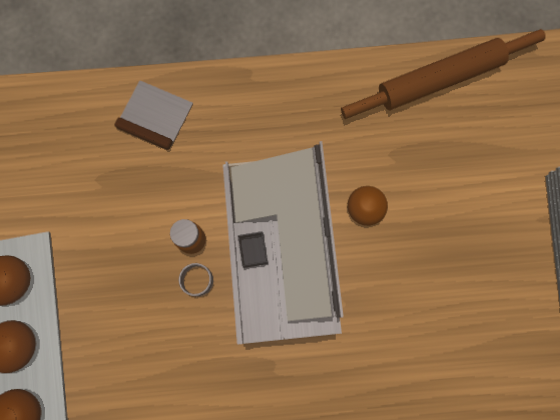

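The scene view shows the box with its white flap and the dark tin on the lane. In the top view the box runs from its near deck edge, (239,343)–(340,332), to its far side, (226,165)–(320,147). The tin is at (253,250), the jar at (185,236), the cutter at (195,280) and the roll at (367,205). I'll zoom in for precise corners.

Run:
```python
import cv2
a=cv2.imread("pics/top0.png")[140:350,210:350];b=cv2.imread("pics/scene0.png")[150:330,220:400]
cv2.imwrite("pics/topc.png",cv2.resize(a[75:],None,fx=4,fy=4,interpolation=cv2.INTER_CUBIC))
```

```text
(no output)
```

View pics/topc.png

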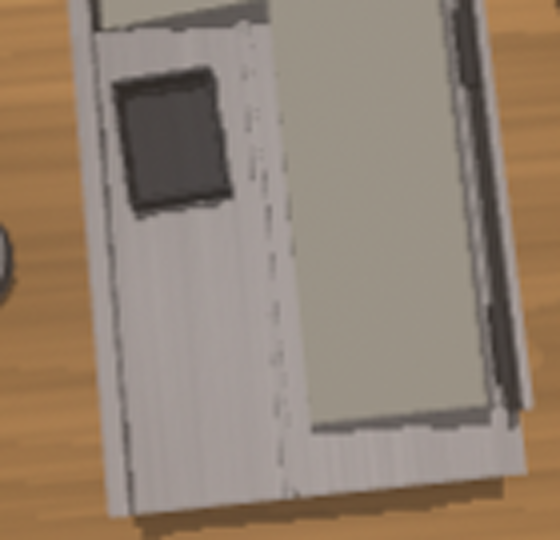

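The 4x crop shows the near-right deck corner at (526,473), the near-left corner at (110,516), and tongue corners at (312,430) and (490,410). The tin corners are about (113,85), (210,68), (232,196) and (136,216). I'll cast rays onto the known heights and fit a rigid 2D pose.

```bash
cat > h.py <<'E'
from rig import *
import cv2,numpy as np
from scipy.spatial.transform import Rotation as R
def cast(p,px,z):
    px=np.atleast_2d(np.float64(px));K=np.array([[p['fx'],0,p['cx']],[0,p['fy'],p['cy']],[0,0,1]])
    d=cv2.undistortPoints(px.reshape(-1,1,2),K,p['dist_coeffs']).reshape(-1,2)
    T=p['cam_to_world'];d=np.c_[d,np.ones(len(d))]@T[:3,:3].T
    return T[:3,3]+d*((np.asarray(z)-T[2,3])/d[:,2])[:,None]
def fit(B,W):
    B=np.asarray(B)[:,:2]/1e3;W=W[:,:2];b,w=B.mean(0),W.mean(0)
    a=np.arctan2(*(np.sum((B-b)[:,0]*(W-w)[:,1]-(B-b)[:,1]*(W-w)[:,0]),np.sum((B-b)*(W-w))))
    r=R.from_euler('z',a).as_matrix()[:2,:2];t=w-r@b
    return a,t,(W-t)@r*1e3-B*1e3
E
python3 - <<'E'
from h import *
p=camera_params("top")
c=lambda L:(np.array(L,float)+.5)/4-.5+[210,215]
B=np.array([(-200,-95,130),(-200,76,137),(-172,-9,167.4),(-172,-80,200),(-175,-94,202),(-200,2,133)])
W=cast(p,c([(526,473),(110,516),(312,430),(490,410),(531,408),(288,496)]),B[:,2]/1e3)
# far points in the full picture
B2=np.array([(98,-80,200),(106,76,140)]);W2=cast(p,[(313,150),(225,165)],B2[:,2]/1e3)
a,t,res=fit(np.r_[B,B2],np.r_[W,W2]);print(a,t);print(res.round(1))
r=R.from_euler('z',a).as_matrix()[:2,:2]
T=cast(p,c([(113,85),(210,68),(232,196),(136,216)]),[.158]*4)
print(((T[:,:2]-t)@r*1e3).round(1))
for n,q,z in(("jar",(185,236),.085),("cut",(195,280),.035),("roll",(367,205),.03)):
    print(n,cast(p,q,[z]),((cast(p,q,[z])[:,:2]-t)@r*1e3).round())
s=camera_params("scene");
# projections of box points into scene to verify
Ks=np.array([[s['fx'],0,s['cx']],[0,s['fy'],s['cy']],[0,0,1]]);Ti=np.linalg.inv(s['cam_to_world'])
Q=np.array([(-200,76,130),(106,76,130),(106,-95,202),(-172,-9,167),(98,62,135),(106,76,0)])/1e3
Wq=np.c_[Q[:,:2]@r.T+t,Q[:,2]]
u=cv2.projectPoints(Wq,cv2.Rodrigues(Ti[:3,:3])[0],Ti[:3,3],Ks,s['dist_coeffs'])[0].reshape(-1,2);print(u.round(1))
im=cv2.imread("pics/scene0.png")
for x,y in u: cv2.circle(im,(int(round(x)),int(round(y))),1,(0,0,255),-1)
cv2.imwrite("pics/sc.png",cv2.resize(im[150:330,220:400],None,fx=3,fy=3,interpolation=cv2.INTER_NEAREST))
E
```

```text
0.009328026094948498 [0.57486854 0.06081403]
[[ 2.2  0.1]
 [ 1.7 -1.6]
 [-0.8 -0.9]
 [-0.1  2.2]
 [ 2.2  0.9]
 [ 2.4  0.4]
 [-3.6  2.8]
 [-4.2 -3.9]]
[[-26.9  58.2]
 [-23.7  17.9]
 [-77.1  13.5]
 [-81.4  53. ]]
jar [[0.56809985 0.21839223 0.085     ]] [[ -5. 158.]]
cut [[0.49358519 0.2129068  0.035     ]] [[-80. 153.]]
roll [[ 0.60726585 -0.11969706  0.03      ]] [[  31. -181.]]
[[385.7 206.3]
 [295.7 279.6]
 [231.2 212.9]
 [349.  183.9]
 [292.9 272. ]
 [295.8 323.6]]
```

View pics/sc.png

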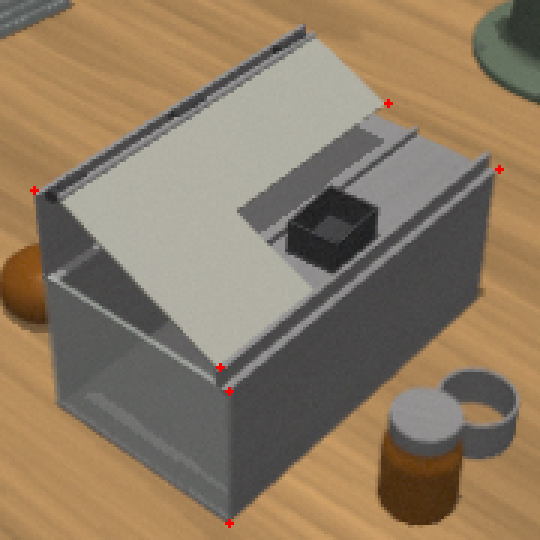

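The projected box corners sit within about 2 px of the real ones in the scene view, so the pose holds: box origin about (0.577, 0.061), yaw about 0.009. The tin centre is about box (-54, 36), with its rear at about -80. I'll turn the tool square to the box and go above a point behind the tin, with the gripper at about 60 mm.

>>> carry_out:
  steps:
    - [[0.7,0,0,0,-0.039],[0.7,0,0,0,-0.039],[0.7,-0.095,-0.137,0,0],[0.7,-0.095,-0.137,0,0],[0.7,-0.095,-0.137,0,0],[0.7,-0.095,-0.137,0,0],[0.7,-0.095,-0.137,0,0],[0.7,-0.095,-0.137,0,0],[0.7,-0.095,-0.137,0,0],[0.7,-0.095,-0.137,0,0],[0.7,-0.095,-0.137,0,0],[0.7,-0.095,-0.137,0,0],[0.7,-0.095,-0.137,0,0],[0.7,-0.095,-0.137,0,0],[0.7,-0.095,-0.137,0,0],[0.7,-0.095,-0.137,0,0],[0.7,0,0,0,0],[0.7,0,0,0,0]]

```text
t: 2.35
tcp_pos: [0.465, 0.0576, 0.4042]
tcp_rot: [[-1.0, -0.007, -0.002], [-0.007, 1.0, 0.0], [0.002, 0.0, -1.0]]
force: [0.4, -0.2, 0.4]
opening: 0.0598
grip_force: 0.0
```

```bash
cat >> h.py <<'E'
A,TT=0.009,np.array([.577,.0608]);RR=R.from_euler('z',A).as_matrix()[:2,:2]
def rep():
    o=get_obs();r=o['tcp_rot'];b=(o['tcp_pos'][:2]-TT)@RR*1e3
    print('t',round(o['t'],2),'box xy',b.round(1),'z-173',round(o['tcp_pos'][2]*1e3-173,1),'yaw y',np.degrees(np.arctan2(r[1,1],r[0,1])).round(2),'F',o['force'].round(1),'op',round(o['opening'],4))
E
python3 - <<'E'
from h import *
import rig
rep();print(getattr(rig,'tip_extent',None),get_obs()['qpos'].round(2))
p=camera_params("wrist");im=camera("wrist");cv2.imwrite("pics/w1.png",im)
s=camera("scene");cv2.imwrite("pics/s1.png",np.vstack([cv2.resize(s[130:330,200:420],None,fx=2.5,fy=2.5)]))
# project tin corners/mouth into the wrist view
K=np.array([[p['fx'],0,p['cx']],[0,p['fy'],p['cy']],[0,0,1]]);Ti=np.linalg.inv(p['cam_to_world'])
Q=np.array([(0,35,130),(-54,36,158),(-172,-9,167),(-172,-80,200),(-200,76,130),(-200,-95,130)])/1e3
print(cv2.projectPoints(np.c_[Q[:,:2]@RR.T+TT,Q[:,2]],cv2.Rodrigues(Ti[:3,:3])[0],Ti[:3,3],K,p['dist_coeffs'])[0].reshape(-1,2).round())
E
```

```text
t 2.35 box xy [-112.    -2.2] z-173 231.2 yaw y 90.4 F [ 0.4 -0.2  0.4] op 0.0598
0.1734 [-0.03  0.18 -0.39  1.    0.   -0.04]
[[323. 326.]
 [331. 290.]
 [269. 132.]
 [133. 139.]
 [391.  87.]
 [149.  88.]]
```

View pics/w1.png

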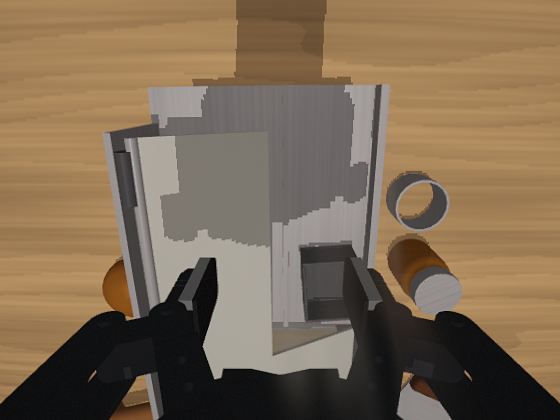

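View pics/s1.png

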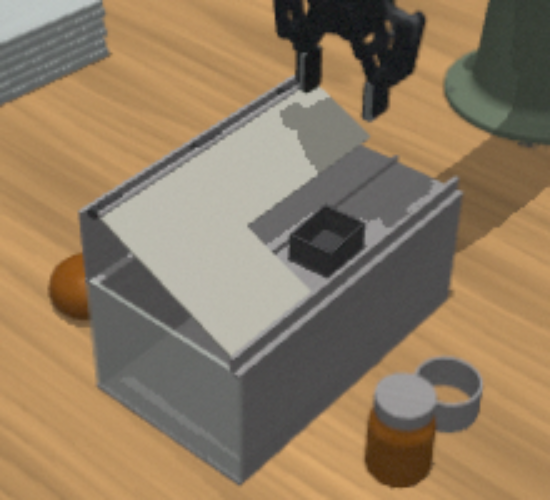

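The wrist view matches the prediction: tongue corner at (269,132) as predicted, deck corners (149,87) and (388,86) within 3 px. The lane finger is behind the tin and in line with it, and the other finger is over the tongue. Now I'll descend and look for tongue contact.

>>> carry_out:
  steps:
    - [[0.7,0,0,0.06,0],[0.7,0,0,0.06,0],[0.7,0,0,0.04,0],[0.7,0,0,0.02,0],[0.7,0,0,0,0],[0.7,0,0,0,0]]

```text
t: 3.2
tcp_pos: [0.4657, 0.0575, 0.3601]
tcp_rot: [[-1.0, -0.007, 0.001], [-0.007, 1.0, -0.0], [-0.001, -0.0, -1.0]]
force: [-0.2, 0.5, -0.0]
opening: 0.0598
grip_force: 0.0
```

```bash
python3 -c "from h import *;rep()"
```

```text
t 3.2 box xy [-111.3   -2.3] z-173 187.1 yaw y 90.42 F [-0.2  0.5 -0. ] op 0.0598
```

>>> carry_out:
  steps:
    - [[0.7,0,0,0.02,0],[0.7,0,0,0.02,0],[0.7,0,0,0,0],[0.7,0,0,0,0]]

```text
t: 3.7
tcp_pos: [0.4654, 0.0575, 0.3496]
tcp_rot: [[-1.0, -0.007, -0.0], [-0.007, 1.0, 0.0], [0.0, 0.0, -1.0]]
force: [-0.5, 0.2, -0.7]
opening: 0.0598
grip_force: 0.0
```

>>> carry_out:
  steps:
    - [[0.7,0,0,0.02,0],[0.7,0,0,0,0],[0.7,0,0,0,0]]

```text
t: 4.08
tcp_pos: [0.4657, 0.0575, 0.3449]
tcp_rot: [[-1.0, -0.007, 0.001], [-0.007, 1.0, 0.0], [-0.001, 0.0, -1.0]]
force: [0.9, 0.7, 3.7]
opening: 0.0596
grip_force: 1.4
```

>>> carry_out:
  steps:
    - [[0.7,0,0,0.02,0],[0.7,0,0,0,0],[0.7,0,0,0,0]]

```text
t: 4.45
tcp_pos: [0.4656, 0.0576, 0.3397]
tcp_rot: [[-1.0, -0.007, 0.0], [-0.007, 1.0, 0.001], [-0.0, 0.001, -1.0]]
force: [1.0, -0.3, 3.5]
opening: 0.0598
grip_force: 1.5
```

Contact came at TCP z of about 0.347, so the tip extent is about 165 mm at this opening. I'll press to a tip height of about 138 mm, TCP z about 0.304.

>>> carry_out:
  steps:
    - [[0.7,0,0,0.04,0],[0.7,0,0,0.04,0],[0.7,0,0,0.03,0],[0.7,0,0,0.03,0],[0.7,0,0,0,0],[0.7,0,0,0,0]]

```text
t: 5.2
tcp_pos: [0.4652, 0.058, 0.3042]
tcp_rot: [[-1.0, -0.008, -0.001], [-0.008, 1.0, 0.003], [0.001, 0.003, -1.0]]
force: [1.5, 6.2, 0.1]
opening: 0.0599
grip_force: 2.0
```

Run:
```python
from h import *
rep()
s=camera("scene");w=camera("wrist")
a=cv2.resize(s[130:330,200:420],(440,400));b=cv2.resize(w[100:420,100:460],(360,320))
cv2.imwrite("pics/s2.png",np.hstack([a,np.vstack([b,np.zeros((80,360,3),np.uint8)])]))
```

```text
t 5.2 box xy [-111.8   -1.8] z-173 131.2 yaw y 90.45 F [1.5 6.2 0.1] op 0.0599
```

View pics/s2.png

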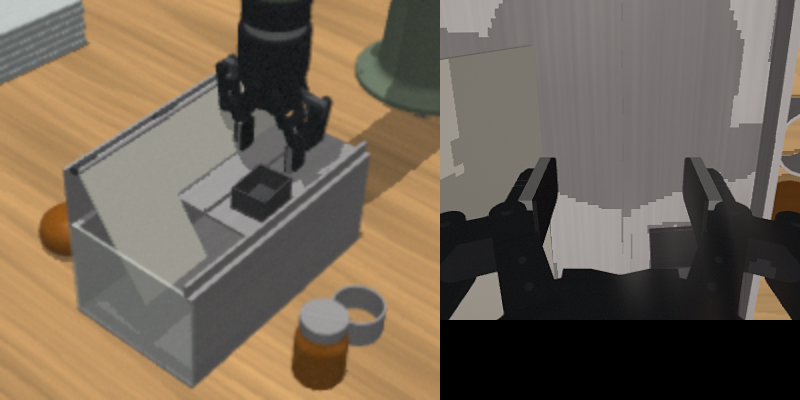

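The flap is well open (cover deep in the mouth) and the tin is still in place on the deck. The force is all sideways (+y 6 N), so the tongue's edge is bearing on the finger's outer side. That holds, but I'll open the fingers slightly for more flap margin and to centre the lane finger on the tin.

>>> carry_out:
  steps:
    - [[0.74,0,0,-0.006,0],[0.78,0,0,0,0],[0.78,0,0,0,0],[0.78,0,0,0,0]]

```text
t: 5.8
tcp_pos: [0.465, 0.0581, 0.3058]
tcp_rot: [[-1.0, -0.008, -0.001], [-0.008, 1.0, 0.002], [0.001, 0.002, -1.0]]
force: [-0.4, 4.5, -1.0]
opening: 0.0662
grip_force: 2.2
```

>>> carry_out:
  steps:
    - [[0.78,-0.02,0,0,0],[0.78,-0.02,0,0,0],[0.78,-0.02,0,0,0],[0.78,0,0,0,0]]

```text
t: 6.3
tcp_pos: [0.4796, 0.0579, 0.3056]
tcp_rot: [[-1.0, -0.007, -0.003], [-0.007, 1.0, 0.001], [0.003, 0.001, -1.0]]
force: [-2.6, 4.1, 1.2]
opening: 0.0666
grip_force: 2.2
```

>>> carry_out:
  steps:
    - [[0.78,-0.016,0,0,0],[0.78,-0.016,0,0,0],[0.78,-0.016,0,0,0],[0.78,-0.016,0,0,0],[0.78,-0.016,0,0,0],[0.78,-0.016,0,0,0],[0.78,-0.016,0,0,0],[0.78,-0.016,0,0,0],[0.78,-0.016,0,0,0],[0.78,0,0,0,0]]

```text
t: 7.55
tcp_pos: [0.5156, 0.0581, 0.3058]
tcp_rot: [[-1.0, -0.007, -0.003], [-0.007, 1.0, 0.001], [0.003, 0.001, -1.0]]
force: [-3.5, 3.2, 1.8]
opening: 0.0667
grip_force: 2.3
```

Run:
```python
from h import *
rep()
s=camera("scene");w=camera("wrist")
a=cv2.resize(s[130:330,200:420],(440,400));b=cv2.resize(w[100:420,100:460],(360,320))
cv2.imwrite("pics/s3.png",np.hstack([a,np.vstack([b,np.zeros((80,360,3),np.uint8)])]))
```

```text
t 7.55 box xy [-61.4  -2.1] z-173 132.8 yaw y 90.42 F [-3.5  3.2  1.8] op 0.0667
```

View pics/s3.png

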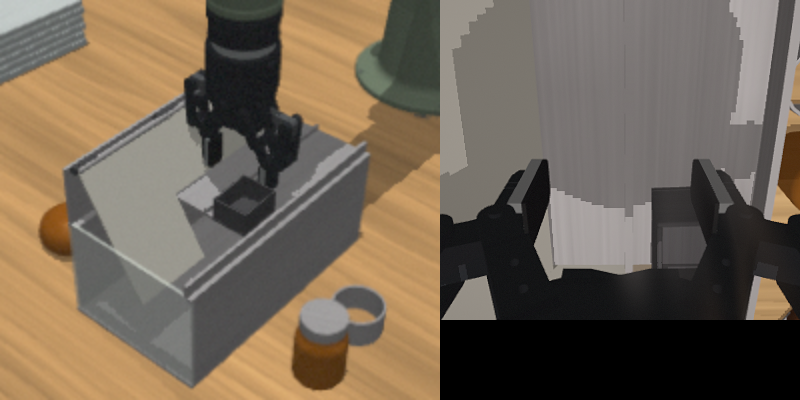

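The tin is moving ahead of the lane finger and staying straight in the lane. The flap is still held deep open and forces are small. Pushing on.

>>> carry_out:
  steps:
    - [[0.78,-0.016,0,0,0],[0.78,-0.016,0,0,0],[0.78,-0.016,0,0,0],[0.78,-0.016,0,0,0],[0.78,-0.016,0,0,0],[0.78,-0.016,0,0,0],[0.78,-0.016,0,0,0],[0.78,-0.016,0,0,0],[0.78,-0.016,0,0,0],[0.78,0,0,0,0],[0.78,0,0,0,0],[0.78,0,0,0,0]]

```text
t: 9.15
tcp_pos: [0.5519, 0.0583, 0.306]
tcp_rot: [[-1.0, -0.007, -0.001], [-0.007, 1.0, 0.001], [0.001, 0.001, -1.0]]
force: [-2.3, 4.1, 1.8]
opening: 0.0662
grip_force: 2.2
```

Run:
```python
from h import *
rep()
s=camera("scene");w=camera("wrist")
a=cv2.resize(s[130:330,200:420],(440,400));b=cv2.resize(w[100:420,100:460],(360,320))
cv2.imwrite("pics/s4.png",np.hstack([a,np.vstack([b,np.zeros((80,360,3),np.uint8)])]))
```

```text
t 9.15 box xy [-25.1  -2.2] z-173 133.0 yaw y 90.43 F [-2.3  4.1  1.8] op 0.0662
```

View pics/s4.png

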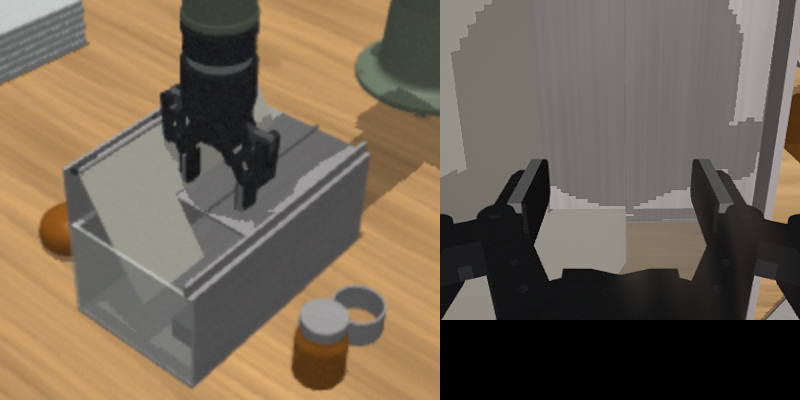

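The tin has gone in: it's a dark shape low in the box at about (180,328) of the view, and the lane is empty. Lifting straight up lets the flap close.

>>> carry_out:
  steps:
    - [[0.78,0,0,-0.03,0],[0.78,0,0,-0.03,0],[0.78,0,0,-0.03,0],[0.78,0,0,-0.04,0],[0.78,0,0,-0.04,0],[0.78,0,0,-0.04,0],[0.78,0,0,-0.05,0],[0.78,0,0,-0.06,0],[0.78,0,0,-0.06,0],[0.78,0,0,-0.06,0],[0.78,0,0,0,0],[0.78,0,0,0,0],[0.78,0,0,0,0],[0.78,0,0,0,0]]

```text
t: 11.0
tcp_pos: [0.5524, 0.0581, 0.4156]
tcp_rot: [[-1.0, -0.007, -0.001], [-0.007, 1.0, 0.0], [0.001, 0.0, -1.0]]
force: [0.1, 0.5, 0.7]
opening: 0.0669
grip_force: 0.0
```

Run:
```python
from h import *
rep()
s=camera("scene")
cv2.imwrite("pics/s5.png",cv2.resize(s[130:330,200:420],None,fx=2.5,fy=2.5))
```

```text
t 11.0 box xy [-24.6  -2.5] z-173 242.6 yaw y 90.41 F [0.1 0.5 0.7] op 0.0669
```

View pics/s5.png

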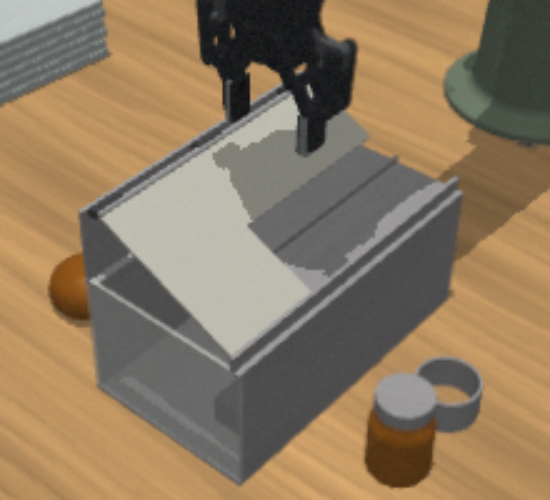

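The flap is shut in the same place as at the start: cover corner at about (233,365). The tin is low inside the box at about (227,407), the lane is clear and the gripper touches nothing. Handing in.

```bash
python3 -c "from rig import *;print(close_job())"
```

```text
the job is handed in; nothing more can be done
None
```

The tin is inside the drop box, the flap has sprung shut, the jar, cutter and roll were left alone, and I handed the job in at about 11 s; no verdict came back.

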